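# Take the screwdriver off charge and hold it level over the cutting mat

### The arm

A 7-joint arm with a two-finger parallel gripper is mounted at the origin on the work surface. World frame = base frame: x ahead of the robot, y to its left, z up, the work surface at z = 0. Lengths are in m, angles in rad, forces in N, time in s.
With the tool pointing down it reaches from about 0.425 to 0.875 m from the base axis. Payload 4.7 kg.
Tool frame: the origin (TCP) lies on the centre line of the jaws, within the pads' length; the fingertips stand 14 mm ahead of it and the grasp point (between the pads) lies 5 mm behind it; z points along the fingers, y is the line along which they close (so a half turn about z gives the same grasp; the last joint's range is limited). The gripper opens to 87 mm and grips with 3 to 60 N. Pads are 19 mm wide; open, the fingers measure 117 mm over their backs; the gripper's body (75 mm by 190 mm) begins 51 mm behind the grasp point.
Start: joints at [-1.317, 0.321, -0.07, 1.45, 0.023, 1.371, -0.057], TCP at [0.154, 0.631, 0.237] pointing down, gripper open.
Joint ranges: [-2.86, 2.86], [-0.3, 2.09], [-1.38, 1.24], [0.06, 2.45], [-1.56, 4.7], [0.09, 2.05], [-2.69, 2.69]. Speed limits (rad/s): [2.57, 2.57, 3.14, 3.14, 3.14, 3.14, 3.14].

### API

Orientations are given as a rotation vector (axis times angle).
In Python, from bench import ctrl gives the robot as it stands.
- The arm moves only by the tool send_rows, never from a script. Its argument "steps" is a list of rows, each an object of numbers: "tx", "ty", "tz": the shift along the tool's x, y, z in units of 60 mm (1.0 is 60 mm); "turn": the turn about the tool's z in units of 8 degrees (1.0 is 8 degrees); "grip": the opening, from 0 (shut) to 1 (fully open). A call has 1 to 12 rows; each row shifts and turns the commanded pose from where the row before left it, along the tool's axes as they then stand; what a row does not reach is not made up. A row lasts 1/8 s, in which the tool goes at most 62.5 mm and 10.7 degrees, less where a joint would pass 70% of its speed; a pose out of reach is approached as far as the arm can. A call is refused whole if a number of a shift passes 1 or a number of a turn 1, either way. A call with a gripper value outside its range is refused whole. The fingers move at their own pace and stop on an object; "newtons" is the grip in N (left out, the last holds). Time passes only in rows, so rows that do not move let the fingers close. It gives the time, the measured TCP pose, the force, the opening and the grip force at its end, in the units of the state.
- ctrl.get_state(): the state, without advancing time (a new reading comes with each control period).
- ctrl.get_image(name): name is "scene" or "top"; returns a dict with "pixels" (480x640x3 uint8, red, green, blue), "K" (3x3 intrinsics, pixels), "cam_to_world" (4x4, takes a point from camera to world coordinates). Camera axes: x right, y down, z forward; pixel columns grow to the right and rows downward; lengths in m; the calibration is good to about 2 mm. A picture is of the moment at which its call begins. There is no depth.
- ctrl.close_job(): hands the job in; it is judged then, once.
The state is a dict: "time": time; "joint_positions": joint angles; "qd": joint speeds; "joint_torque": joint torques, N m; "position": TCP position; "tool_rot": TCP orientation; "ft_force": force on the tool from outside, world axes, zero at the start; "torque": the same for the moment, N m; "grip_width": opening from 0.0 (shut) to 1.0 (fully open); "grip_force": force on a finger pad.
Only numpy, scipy, OpenCV 4.12 (cv2) and the standard library are available. Lean on these libraries where they do the work, as an engineer would, in place of code of your own. Each camera call takes 0.05 s, during which the arm holds its last target. There are 200 camera calls.

### The job

Switch the charging dock off by throwing its toggle all the way over, and only then draw the cordless screwdriver (the long square-bodied tool) out of its well. Turn it level and finish holding it still in the gripper, level and raised at least 15 cm above the bench, with its middle over the green cutting mat, ready for a bit change. Leave the other two tools in their wells, and do not disturb anything else on the bench.

Things in the scene. Friction and masses are not known exactly. Their poses are not given: they have to be found in the camera images.
- dock: Grey charging dock, fixed. Origin on the bench; base plate x -65..105, y -175..175, 20 mm high. Three wells along its y (y = -125, -50, 25 mm), all leaning 45 degrees in its x-z plane: the tools' tails rise towards its -x (robot) side. The order of the tools varies. Switch pod at y 135: x -30..70, y 100..170, top at 55 mm, hinge cheeks to 71 mm.
- well_mid (a point): Centre of the middle well's mouth, on the tool axis (dock x 20, y -50, z 75 mm). Each well is square, 22 mm inside, 34 outside, 72 mm deep. A 14 mm wide ledge on a strut carries each tool's lower face up to 62 mm past the mouth.
- switch_hinge (a point): Hinge axis of the toggle (dock x 20, y 135, z 64 mm); fixed to the dock.
- switch (a joint): Toggle on the dock's pod, hinged about the dock's y axis. 0 = on, leaning 0.6 rad towards the dock's -x side (it starts there); 1.2 rad = off, leaning 0.6 rad to +x. Gravity-loaded over-centre lever: past upright (0.6 rad) it falls to the other stop and stays. Moves with less than 1 N at the bar.
- switch_bar (a point): Centre of the toggle's steel cross bar (34 mm long along the dock's y, 14 mm diameter), 60 mm from the hinge on an 8 mm stem; it moves with the toggle. On: 34 mm to -x of the hinge, about 114 mm above the bench.
- driver: Cordless screwdriver, 140 to 240 g, the longest tool, square all along: grey body 26 x 26 x 110 mm. Origin on its axis where body meets nose (the well mouth when seated); z to the tail, y level across (the dock's y) when seated. Nose (16 mm square) and bit reach to z -65 mm, so draw it over 65 mm along z to clear. Centre of mass near z 45; grip its y sides, e.g. from above at z 45 to 80 mm.
- driver_mid (a point): Middle of the screwdriver's square body, on its axis, 55 mm from the origin towards the tail.
- torch: Round dark metal pocket torch, 26 mm diameter, body 104 mm long with a glass end, in another well; same origin and axes as the screwdriver. Stays in its well.
- engraver: Round grey engraving pen, 18 mm diameter, 26 mm square foot and round end cap, body 90 mm long, in another well; same origin and axes. Stays in its well.
- mat: Green cutting mat, fixed, 150 (its x) x 220 (its y) x 3 mm. Origin at the centre of its underside, on the bench; lies beside the dock, on either side.
- bitcase: Black bit case on the mat, 45 x 75 x 18 mm, loose. Origin: centre of its underside.
- reel: Aluminium reel lying flat, 60 mm diameter, 30 mm high, loose, on the bench on the robot's side of the mat. Origin: centre of its underside.
- spanner: Steel spanner 150 mm long lying flat on the mat, loose. Origin on its underside near its middle.
- jar: Amber jar, 52 mm diameter, 70 mm high, loose, beyond the dock. Origin: centre of its underside.
- mug: White mug, 76 mm diameter, 85 mm high, loose, at the back. Origin: centre of its underside.
- dish: Steel dish, 90 mm diameter, 30 mm high, loose, at the back. Origin: centre of its underside.
Not all that is in view belongs to the job. Leave any purple or yellow look-alike of the driver alone. There is more than one size of the bitcase; the job needs the smaller.

How it is judged:
On the way, in this order (a step that is already met when the one before it is completed fails the run):
1. the dock is switched off with the screwdriver still in its well (value of joint switch above 1 rad and distance of driver from where it was at the start of the episode below 0.015 m), for 0.2 s.
2. the screwdriver is drawn clear of its well, in the fingers (value of joint switch above 1 rad and distance of driver from where it was at the start of the episode above 0.066 m and contact force between the fingers and driver above 1 N and contact force between driver and dock below 0.1 N), for 0.2 s.
At the end, for the whole second after the job is handed in: Toggle above 1.0 rad; screwdriver in the fingers, axis within 10 degrees of level, middle 145 mm or more above the bench and over the mat, under 30 mm/s, not touching dock or bit case; the other tools and all bystanders within 30 mm of their starts (value of joint switch above 1 rad and angle between driver's own z axis and vertical between 1.39 and 1.75 rad and x of driver_mid in the frame of mat between -0.075 and 0.075 m and y of driver_mid in the frame of mat between -0.11 and 0.11 m and height (world z) of driver_mid above 0.145 m and contact force between the fingers and driver above 1 N and contact force between driver and dock below 0.1 N and contact force between driver and bitcase below 0.1 N and linear speed of driver below 0.03 m/s and distance of each of torch, engraver, reel, spanner, jar, mug, dish, bitcase from where it was at the start of the episode below 0.03 m); the arm keeps its last pose, push and grip.
It fails at once if the screwdriver is drawn while the dock is on (distance of driver from where it was at the start of the episode above 0.025 m and value of joint switch below 0.9 rad).
It fails at once if another tool or a bystander is disturbed (distance of any of torch, engraver, reel, spanner, jar, mug, dish, bitcase from where it was at the start of the episode above 0.03 m).
It also fails if it takes over 50 s, if anything falls off the work surface, if the arm or the gripper's body presses on something with over 40 N, if the wrist force passes 120 N, or if a joint passes its speed limit or range.

## Working session

There is one attempt and no reset: what is moved stays moved. The work goes in short steps, Python scripts to look and compute and a tool call to move; the robot and the scene stay as the last step left them, time stands still between calls to the robot, and variables do not carry over. Pictures are saved under pics/ and viewed, at most 10 in all, crops included, and the job is handed in when it is done.

Besides the shell and the picture viewer there is one more tool, called after "Call:" by a JSON object that holds its "op" and its "data", one argument or row to a line. send_rows: Moves the arm, as the interface text tells. Its arguments: {"type":"object","properties":{"steps":{"type":"array"},"newtons":{"type":"number"}},"required":["steps"]}

```bash
ls; mkdir -p pics; python3 - <<'E'
from bench import ctrl
import cv2,numpy as np
s=ctrl.get_state();print(s)
for n in("scene","top"):
    d=ctrl.get_image(n);cv2.imwrite(f"pics/{n}0.png",d["pixels"][:,:,::-1]);np.savez(f"pics/{n}0.npz",**d)
    print(n,d["K"].round(1).tolist(),d["cam_to_world"].round(4).tolist())
E
```

```text
pics
{'time': 0.0, 'joint_positions': array([-1.31690452,  0.32183722, -0.0700711 ,  1.45166177,  0.02258947,
        1.3707861 , -0.05688214]), 'qd': array([ 1.28199467e-03, -6.78944373e-04,  1.07608491e-05,  7.98531160e-04,
        1.93614976e-03,  3.22210333e-04, -5.89704924e-05]), 'joint_torque': array([-3.86726852e-04, -4.91293430e+01, -4.03958643e-01, -3.12529457e+01,
       -6.37920317e-02,  4.42351517e-02,  1.97982804e-04]), 'position': array([0.15430381, 0.63088566, 0.23545878]), 'tool_rot': array([-3.75694108e-01, -3.11890791e+00,  2.98564352e-03]), 'ft_force': array([ 0.6173615 , -0.68750402, -0.37090545]), 'torque': array([ 0.02202576, -0.02130003,  0.00257838]), 'grip_force': 0.0, 'grip_width': 1.005785382723977}
scene [[596.8, 0.0, 318.8], [0.0, 596.8, 223.9], [0.0, 0.0, 1.0]] [[-0.8668, 0.2879, -0.4071, 1.1471], [0.4985, 0.4806, -0.7215, 0.9964], [-0.012, -0.8283, -0.5601, 0.9239], [0.0, 0.0, 0.0, 1.0]]
top [[612.1, 0.0, 316.6], [0.0, 612.1, 240.8], [0.0, 0.0, 1.0]] [[0.016, -0.9979, 0.062, 0.4617], [-0.9998, -0.0152, 0.0123, -0.0748], [-0.0113, -0.0622, -0.998, 1.4124], [0.0, 0.0, 0.0, 1.0]]
```

View pics/scene0.png

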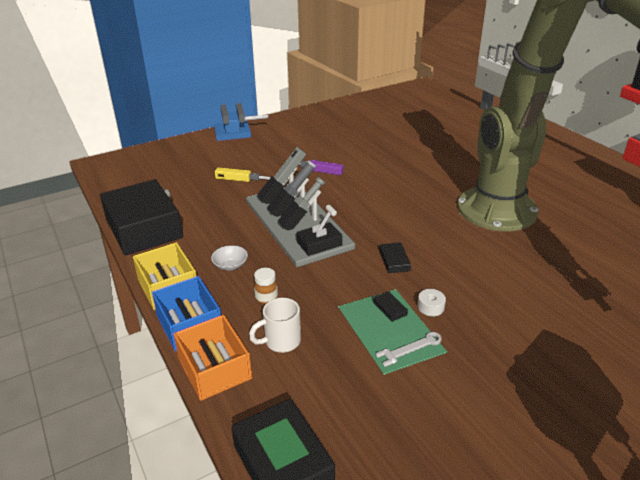

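View pics/top0.png

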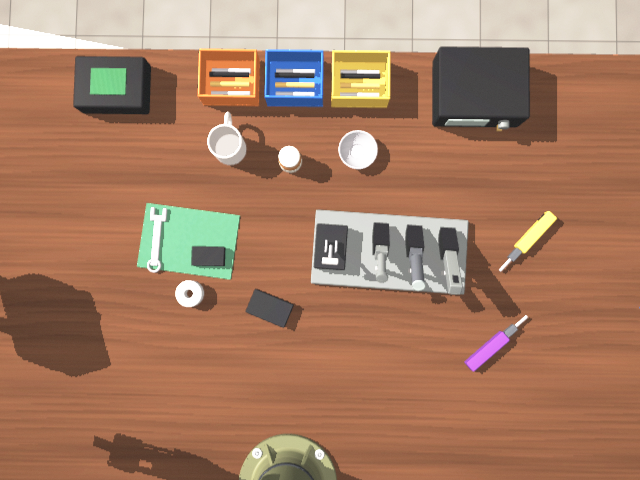

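The top view shows the dock at about (390,252) with the switch pod on its left at (331,247). The wells are at columns 381, 415 and 449, and the mat is at (189,241). The driver looks like the right-most tool, so I'll zoom in to confirm.

```bash
python3 - <<'E'
import cv2,numpy as np
a=cv2.imread("pics/top0.png")[200:305,300:480];b=cv2.imread("pics/scene0.png")[140:270,235:365]
a=cv2.resize(a,(800,467),interpolation=cv2.INTER_CUBIC);b=cv2.resize(b,(600,600),interpolation=cv2.INTER_CUBIC)
cv2.imwrite("pics/c1.png",a);cv2.imwrite("pics/c2.png",b)
E
```

```text
(no output)
```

View pics/c1.png

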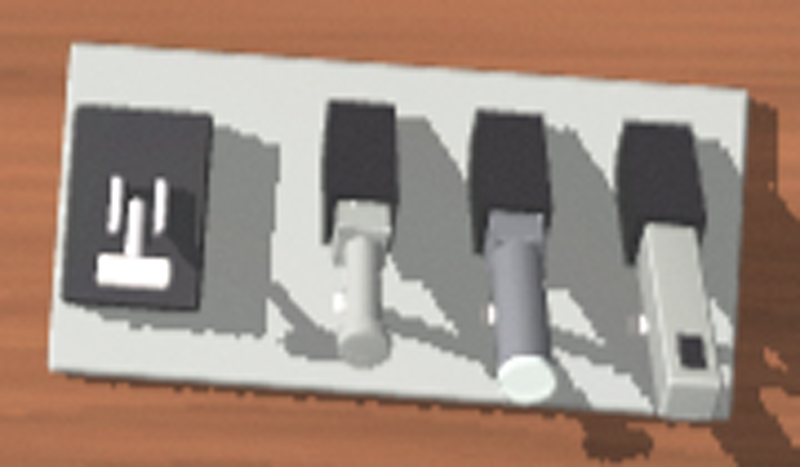

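View pics/c2.png

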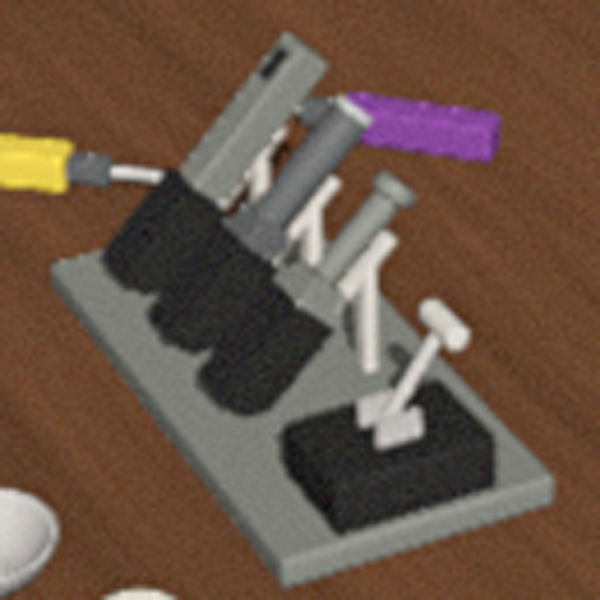

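The driver (square, with a dark button) is in the y=-125 well. In the top crop its tail is at about (690,395), the toggle bar at (134,270) and the plate corners at (72,43), (746,90), (730,418) and (50,370). In the scene crop its tail edge runs (287,32) to (327,66) and the bar is at (444,324).

```bash
cat > h.py <<'E'
import numpy as np
from scipy.optimize import least_squares
from scipy.spatial.transform import Rotation as R
C={n:dict(np.load(f"pics/{n}0.npz")) for n in("scene","top")}
def proj(n,P):
    c=C[n];M=c["cam_to_world"];p=(np.atleast_2d(P)-M[:3,3])@M[:3,:3];p=p@c["K"].T;return p[:,:2]/p[:,2:]
def ray(n,uv):
    c=C[n];M=c["cam_to_world"];d=M[:3,:3]@np.linalg.solve(c["K"],[*uv,1]);return M[:3,3],d
def plane(n,uv,z):
    o,d=ray(n,uv);return o+d*(z-o[2])/d[2]
def tri(us,ut):
    return least_squares(lambda P:np.r_[proj("scene",P)[0]-us,proj("top",P)[0]-ut],[.5,0,.1]).x
T=lambda x,y:np.array([300+x/4.4444,200+y/4.4444]);S=lambda x,y:np.array([235+x/4.615,140+y/4.615])
def dock(p,P):
    P=np.atleast_2d(P)/1000;c,s=np.cos(p[2]),np.sin(p[2]);return P@np.array([[c,-s,0],[s,c,0],[0,0,1]]).T+[p[0],p[1],0]
E
python3 - <<'E'
from h import *
tp=[([105,175,20],T(72,43)),([105,-175,20],T(746,90)),([-65,-175,20],T(730,418)),([-65,175,20],T(50,370))]
sp=[([105,175,20],S(283,570)),([-65,175,20],S(552,478)),([105,-175,20],S(55,268))]
f=lambda p:np.concatenate([(proj(n,dock(p,[a for a,_ in L]))-[b for _,b in L]).ravel() for n,L in(("top",tp),("scene",sp))])
r=least_squares(f,[.5,-.15,0]);p=r.x;print(p,r.fun.round(1))
print("bar model",dock(p,[20-34,135,113.5]),"tri",tri(S(444,324),T(134,270)),)
q=np.sqrt(.5)
def drv(y,z): # axis point on upper face offset
    return None
ax=np.array([-q,0,q]);up=np.array([q,0,q])
for w in(13,-13):
    print("tail edge model",dock(p,np.array([20,-125,75])+110*ax+13*up+[0,w,0]), proj("top",dock(p,np.array([20,-125,75])+110*ax+13*up+[0,w,0])), proj("scene",dock(p,np.array([20,-125,75])+110*ax+13*up+[0,w,0])))
print("tri tail",tri(S(327,66),T(661,378)),tri(S(287,32),T(717,372)))
print("mat",[plane("top",u,.003).round(3) for u in((146,204),(240,214),(231,278),(138,267))])
print(dock(p,[20,-125,75]),dock(p,[20,-50,75]))
for n,u,z in(("case",(208,256),.018),("reel",(189,294),.03),("span",(157,238),.005),("jar",(290,157),.07),("mug",(227,144),.085),("dish",(358,150),.03),("bigcase",(270,308),.02)):print(n,plane("top",u,z).round(3))
E
```

```text
[ 0.50661036 -0.22189629 -0.05616102] [-1.1 -0.7  0.6 -0.5 -0.1  0.4 -1.5  0.  -0.3 -2.1  1.2 -0.9 -1.5 -1.9]
bar model [[ 0.50021019 -0.0863233   0.1135    ]] tri [ 0.50000989 -0.08777916  0.11137637]
tail edge model [[ 0.45181088 -0.33099232  0.16197413]] [[449.56035018 285.8873716 ]] [[300.95899832 149.75613572]]
tail edge model [[ 0.45035147 -0.35695133  0.16197413]] [[462.36699667 286.81381433]] [[297.03274507 146.04210856]]
tri tail [ 0.44881177 -0.32929058  0.14852993] [ 0.45515867 -0.35395477  0.16202105]
mat [array([0.629, 0.34 , 0.003]), array([0.609, 0.121, 0.003]), array([0.461, 0.138, 0.003]), array([0.482, 0.354, 0.003])]
[[ 0.51956239 -0.34782185  0.075     ]] [[ 0.52377226 -0.27294009  0.075     ]]
case [0.51  0.19  0.018]
reel [0.423 0.228 0.03 ]
span [0.55  0.312 0.005]
jar [0.73  0.004 0.07 ]
mug [0.754 0.142 0.085]
dish [ 0.757 -0.149  0.03 ]
bigcase [0.394 0.046 0.02 ]
```

Call:
{"op": "send_rows", "data": {
  "steps": [
    {"turn":-0.66,"grip":0},
    {"turn":-0.66,"grip":0},
    {"tx":-0.56,"ty":-0.6,"grip":0},
    {"tx":-0.56,"ty":-0.6,"grip":0},
    {"tx":-0.56,"ty":-0.6,"grip":0},
    {"tx":-0.56,"ty":-0.6,"grip":0},
    {"tx":-0.56,"ty":-0.6,"grip":0},
    {"tx":-0.56,"ty":-0.6,"grip":0},
    {"tx":-0.56,"ty":-0.6,"grip":0},
    {"tx":-0.56,"ty":-0.6,"grip":0},
    {"tx":-0.56,"ty":-0.6,"grip":0},
    {"grip":0}
  ]
}}

```text
validation failed for argument at $.st...
```

```bash
cat >> h.py <<'E'
def go(*targets):
    from bench import ctrl
    s=ctrl.get_state();p=s["position"];M=R.from_rotvec(s["tool_rot"]).as_matrix()
    print("t",round(s["time"],2),"pos",p.round(4),"y",M[:,1].round(3),"z",M[:,2].round(3),"F",s["ft_force"].round(1),"g",round(s["grip_width"],3),round(s["grip_force"],1))
    for t in targets:
        print(np.round(t,4),"units",(M.T@(np.array(t)-p)/.06).round(2));p=np.array(t)
D=np.array([.50661,-.2219,-.05616])
E
python3 -c "
from h import *
go([.455,-.085,.235],[.455,-.085,.113],[.555,-.09,.113])"
```

```text
t 0.1 pos [0.1543 0.6309 0.2356] y [ 0.237  0.971 -0.002] z [-0.    -0.002 -1.   ] F [-0.7 -0.2  1. ] g 1.003 0.0
[ 0.455 -0.085  0.235] units [ -7.7  -10.4    0.03]
[ 0.455 -0.085  0.113] units [0.   0.   2.03]
[ 0.555 -0.09   0.113] units [-1.64  0.31 -0.  ]
```

Call:
{"op": "send_rows", "data": {
  "steps": [
    {"tx":0.0,"ty":0.0,"tz":0.0,"turn":-0.66,"grip":0.0},
    {"tx":0.0,"ty":0.0,"tz":0.0,"turn":-0.66,"grip":0.0}
  ],
  "newtons": 20
}}

```text
time: 0.35
position: [0.1543, 0.6311, 0.2358]
tool_rot: [-0.082, -3.14, 0.002]
ft_force: [-0.3, -0.5, -0.9]
grip_width: 0.854
grip_force: 0.0
```

Call:
{"op": "send_rows", "data": {
  "steps": [
    {"tx":-0.56,"ty":-0.6,"tz":0.0,"turn":0.0,"grip":0.0},
    {"tx":-0.56,"ty":-0.6,"tz":0.0,"turn":0.0,"grip":0.0},
    {"tx":-0.56,"ty":-0.6,"tz":0.0,"turn":0.0,"grip":0.0},
    {"tx":-0.56,"ty":-0.6,"tz":0.0,"turn":0.0,"grip":0.0},
    {"tx":-0.56,"ty":-0.6,"tz":0.0,"turn":0.0,"grip":0.0},
    {"tx":-0.56,"ty":-0.6,"tz":0.0,"turn":0.0,"grip":0.0},
    {"tx":-0.56,"ty":-0.6,"tz":0.0,"turn":0.0,"grip":0.0},
    {"tx":-0.56,"ty":-0.6,"tz":0.0,"turn":0.0,"grip":0.0},
    {"tx":-0.56,"ty":-0.6,"tz":0.0,"turn":0.0,"grip":0.0},
    {"tx":0.0,"ty":0.0,"tz":0.0,"turn":0.0,"grip":0.0}
  ],
  "newtons": 20
}}

```text
time: 1.6
position: [0.4412, 0.2866, 0.2364]
tool_rot: [0.1, 3.139, -0.003]
ft_force: [0.6, 0.3, 0.8]
grip_width: 0.005
grip_force: 0.0
```

```bash
python3 -c "
from h import *
go([.455,-.085,.235],[.455,-.085,.113],[.555,-.09,.113])"
```

```text
t 1.6 pos [0.4412 0.2866 0.2364] y [ 0.064  0.998 -0.002] z [ 0.001 -0.002 -1.   ] F [0.6 0.3 0.8] g 0.005 0.0
[ 0.455 -0.085  0.235] units [-0.62 -6.17  0.03]
[ 0.455 -0.085  0.113] units [0.   0.   2.03]
[ 0.555 -0.09   0.113] units [-1.67  0.02  0.  ]
```

Call:
{"op": "send_rows", "data": {
  "steps": [
    {"tx":-0.08,"ty":-0.77,"tz":0.0,"turn":0.0,"grip":0.0},
    {"tx":-0.08,"ty":-0.77,"tz":0.0,"turn":0.0,"grip":0.0},
    {"tx":-0.08,"ty":-0.77,"tz":0.0,"turn":0.0,"grip":0.0},
    {"tx":-0.08,"ty":-0.77,"tz":0.0,"turn":0.0,"grip":0.0},
    {"tx":-0.08,"ty":-0.77,"tz":0.0,"turn":0.0,"grip":0.0},
    {"tx":-0.08,"ty":-0.77,"tz":0.0,"turn":0.0,"grip":0.0},
    {"tx":-0.08,"ty":-0.77,"tz":0.0,"turn":0.0,"grip":0.0},
    {"tx":-0.08,"ty":-0.77,"tz":0.0,"turn":0.0,"grip":0.0},
    {"tx":0.0,"ty":0.0,"tz":0.68,"turn":0.0,"grip":0.0},
    {"tx":0.0,"ty":0.0,"tz":0.68,"turn":0.0,"grip":0.0},
    {"tx":0.0,"ty":0.0,"tz":0.68,"turn":0.0,"grip":0.0},
    {"tx":0.0,"ty":0.0,"tz":0.0,"turn":0.0,"grip":0.0}
  ]
}}

```text
time: 3.1
position: [0.4535, -0.079, 0.1116]
tool_rot: [-0.085, -3.134, 0.001]
ft_force: [-0.1, -0.1, -0.4]
grip_width: 0.008
grip_force: 0.0
```

```bash
python3 -c "
from h import *
go([.555,-.09,.113])"
```

```text
t 3.1 pos [ 0.4535 -0.079   0.1116] y [ 0.054  0.999 -0.001] z [-0.007 -0.    -1.   ] F [-0.1 -0.1 -0.4] g 0.008 0.0
[ 0.555 -0.09   0.113] units [-1.7  -0.09 -0.03]
```

Call:
{"op": "send_rows", "data": {
  "steps": [
    {"tx":0.0,"ty":-0.1,"tz":0.0,"turn":0.0,"grip":0.0},
    {"tx":-0.2,"ty":0.0,"tz":0.0,"turn":0.0,"grip":0.0},
    {"tx":-0.2,"ty":0.0,"tz":0.0,"turn":0.0,"grip":0.0},
    {"tx":-0.2,"ty":0.0,"tz":0.0,"turn":0.0,"grip":0.0},
    {"tx":-0.2,"ty":0.0,"tz":0.0,"turn":0.0,"grip":0.0},
    {"tx":-0.2,"ty":0.0,"tz":0.0,"turn":0.0,"grip":0.0},
    {"tx":-0.2,"ty":0.0,"tz":0.0,"turn":0.0,"grip":0.0},
    {"tx":-0.2,"ty":0.0,"tz":0.0,"turn":0.0,"grip":0.0},
    {"tx":-0.2,"ty":0.0,"tz":0.0,"turn":0.0,"grip":0.0},
    {"tx":-0.1,"ty":0.0,"tz":0.0,"turn":0.0,"grip":0.0},
    {"tx":0.0,"ty":0.0,"tz":0.0,"turn":0.0,"grip":0.0}
  ]
}}

```text
time: 4.47
position: [0.5476, -0.0912, 0.1127]
tool_rot: [-0.088, -3.115, -0.006]
ft_force: [-26.9, 4.8, 20.5]
grip_width: 0.005
grip_force: 17.9
```

Call:
{"op": "send_rows", "data": {
  "steps": [
    {"tx":0.0,"ty":0.0,"tz":-0.7,"turn":0.0,"grip":0.0},
    {"tx":0.0,"ty":0.0,"tz":-0.7,"turn":0.0,"grip":0.0},
    {"tx":0.4,"ty":0.0,"tz":-0.7,"turn":0.0,"grip":0.55},
    {"tx":0.7,"ty":0.0,"tz":0.0,"turn":0.0,"grip":0.55},
    {"tx":0.7,"ty":0.0,"tz":0.0,"turn":0.0,"grip":0.55},
    {"tx":0.0,"ty":0.0,"tz":0.0,"turn":0.0,"grip":0.55}
  ]
}}

```text
time: 5.22
position: [0.4483, -0.0856, 0.2406]
tool_rot: [0.087, 3.139, 0.005]
ft_force: [0.5, 0.1, 0.3]
grip_width: 0.374
grip_force: 0.0
```

```bash
python3 - <<'E'
from h import *
from bench import ctrl
import cv2
q=.7071;g=dock(D,[20-65*q,-125,75+65*q])[0]
print("grip pt",g)
go([g[0],g[1],.24],[g[0],g[1],g[2]+.002])
d=ctrl.get_image("scene")["pixels"][120:280,225:385,::-1]
cv2.imwrite("pics/s1.png",cv2.resize(d,(600,600),interpolation=cv2.INTER_CUBIC))
E
```

```text
grip pt [ 0.47367312 -0.3452457   0.1209615 ]
t 5.22 pos [ 0.4483 -0.0856  0.2406] y [0.055 0.998 0.003] z [ 0.001  0.003 -1.   ] F [0.5 0.1 0.3] g 0.374 0.0
[ 0.4737 -0.3452  0.24  ] units [-0.66 -4.3  -0.  ]
[ 0.4737 -0.3452  0.123 ] units [ 0.   -0.01  1.95]
```

View pics/s1.png

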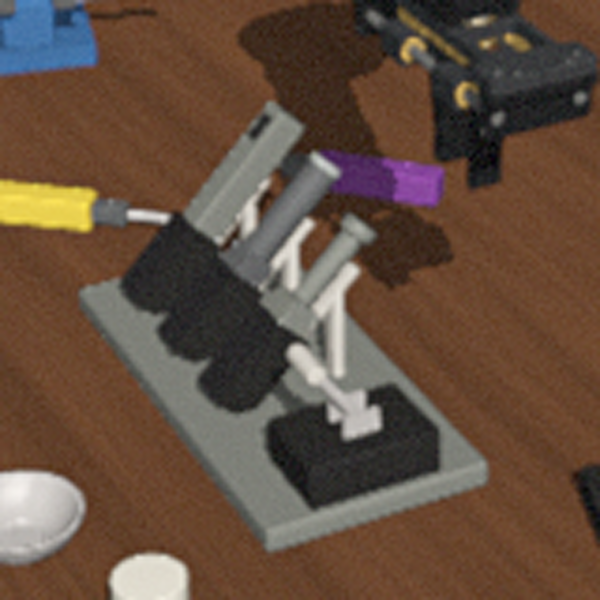

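The toggle now leans to the far side, with its bar at crop (303,360), and all three tools are still seated. I'm moving over the driver.

Call:
{"op": "send_rows", "data": {
  "steps": [
    {"tx":-0.11,"ty":-0.72,"tz":0.0,"turn":0.0,"grip":0.55},
    {"tx":-0.11,"ty":-0.72,"tz":0.0,"turn":0.0,"grip":0.55},
    {"tx":-0.11,"ty":-0.72,"tz":0.0,"turn":0.0,"grip":0.55},
    {"tx":-0.11,"ty":-0.72,"tz":0.0,"turn":0.0,"grip":0.55},
    {"tx":-0.11,"ty":-0.72,"tz":0.0,"turn":0.0,"grip":0.55},
    {"tx":-0.11,"ty":-0.7,"tz":0.0,"turn":0.0,"grip":0.55},
    {"tx":0.0,"ty":0.0,"tz":0.0,"turn":0.0,"grip":0.55},
    {"tx":0.0,"ty":0.0,"tz":0.0,"turn":0.0,"grip":0.55}
  ]
}}

```text
time: 6.28
position: [0.4759, -0.3452, 0.2396]
tool_rot: [-0.086, -3.139, 0.001]
ft_force: [-0.2, -0.4, 0.2]
grip_width: 0.546
grip_force: 0.0
```

```bash
python3 - <<'E'
from h import *
go([.4737,-.344,.123])
print("bar off expected crop",(proj("scene",dock(D,[54,135,113.5]))-[225,120])*3.75)
E
```

```text
t 6.28 pos [ 0.4759 -0.3452  0.2396] y [ 0.055  0.998 -0.001] z [-0.001 -0.    -1.   ] F [-0.2 -0.4  0.2] g 0.546 0.0
[ 0.4737 -0.344   0.123 ] units [0.04 0.02 1.94]
bar off expected crop [[306.17013139 362.64921838]]
```

Call:
{"op": "send_rows", "data": {
  "steps": [
    {"tx":0.04,"ty":0.02,"tz":0.5,"turn":0.0,"grip":0.55},
    {"tx":0.0,"ty":0.0,"tz":0.5,"turn":0.0,"grip":0.55},
    {"tx":0.0,"ty":0.0,"tz":0.5,"turn":0.0,"grip":0.55},
    {"tx":0.0,"ty":0.0,"tz":0.44,"turn":0.0,"grip":0.55},
    {"tx":0.0,"ty":0.0,"tz":0.0,"turn":0.0,"grip":0.55},
    {"tx":0.0,"ty":0.0,"tz":0.0,"turn":0.0,"grip":0.0},
    {"tx":0.0,"ty":0.0,"tz":0.0,"turn":0.0,"grip":0.0},
    {"tx":0.0,"ty":0.0,"tz":0.0,"turn":0.0,"grip":0.0},
    {"tx":0.0,"ty":0.0,"tz":0.0,"turn":0.0,"grip":0.0},
    {"tx":0.0,"ty":0.0,"tz":0.0,"turn":0.0,"grip":0.0}
  ],
  "newtons": 45
}}

```text
time: 7.52
position: [0.4734, -0.3444, 0.1246]
tool_rot: [0.087, 3.139, -0.0]
ft_force: [-0.5, 1.1, 5.2]
grip_width: 0.293
grip_force: 44.8
```

Call:
{"op": "send_rows", "data": {
  "steps": [
    {"tx":0.2,"ty":0.0,"tz":-0.2,"turn":0.0,"grip":0.0},
    {"tx":0.2,"ty":0.0,"tz":-0.2,"turn":0.0,"grip":0.0},
    {"tx":0.2,"ty":0.0,"tz":-0.2,"turn":0.0,"grip":0.0},
    {"tx":0.2,"ty":0.0,"tz":-0.2,"turn":0.0,"grip":0.0},
    {"tx":0.2,"ty":0.0,"tz":-0.2,"turn":0.0,"grip":0.0},
    {"tx":0.2,"ty":0.0,"tz":-0.2,"turn":0.0,"grip":0.0},
    {"tx":0.1,"ty":0.0,"tz":-0.2,"turn":0.0,"grip":0.0},
    {"tx":0.0,"ty":0.0,"tz":0.0,"turn":0.0,"grip":0.0},
    {"tx":0.0,"ty":0.0,"tz":0.0,"turn":0.0,"grip":0.0},
    {"tx":0.0,"ty":0.0,"tz":0.0,"turn":0.0,"grip":0.0}
  ]
}}

```text
time: 8.78
position: [0.395, -0.3395, 0.2072]
tool_rot: [-0.086, -3.139, -0.0]
ft_force: [-0.5, 0.4, -2.4]
grip_width: 0.298
grip_force: 44.8
```

```bash
python3 - <<'E'
from h import *
from bench import ctrl
import cv2
go([.44,-.344,.30],[.44,0.47,.30])
d=ctrl.get_image("scene")["pixels"][60:300,200:520,::-1]
cv2.imwrite("pics/s2.png",cv2.resize(d,(800,600),interpolation=cv2.INTER_CUBIC))
E
```

```text
t 8.78 pos [ 0.395  -0.3395  0.2072] y [0.055 0.998 0.   ] z [-0.001  0.    -1.   ] F [-0.5  0.4 -2.4] g 0.298 44.8
[ 0.44  -0.344  0.3  ] units [-0.75 -0.03 -1.55]
[0.44 0.47 0.3 ] units [ 0.75 13.55  0.  ]
```

View pics/s2.png

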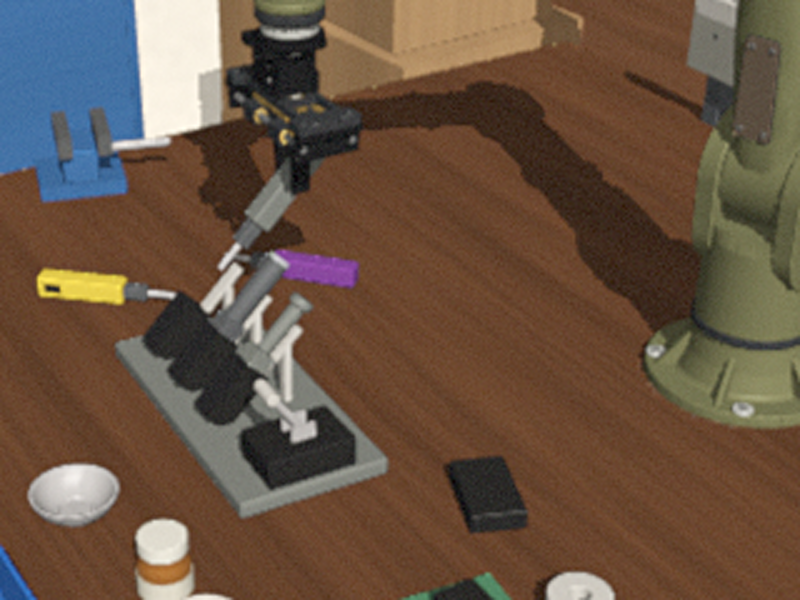

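The driver is clear of its well and held at about 45°, with its tip at crop (225,265), and nothing else has moved. I'm lifting it and carrying it past the mat to open bench, to press it level there.

Call:
{"op": "send_rows", "data": {
  "steps": [
    {"tx":0.0,"ty":0.0,"tz":-0.6,"turn":0.0,"grip":0.0},
    {"tx":0.0,"ty":0.0,"tz":-0.6,"turn":0.0,"grip":0.0},
    {"tx":-0.4,"ty":0.0,"tz":-0.35,"turn":0.0,"grip":0.0},
    {"tx":-0.4,"ty":0.4,"tz":0.0,"turn":0.0,"grip":0.0},
    {"tx":0.0,"ty":0.7,"tz":0.0,"turn":0.0,"grip":0.0},
    {"tx":0.0,"ty":0.7,"tz":0.0,"turn":0.0,"grip":0.0},
    {"tx":0.0,"ty":0.7,"tz":0.0,"turn":0.0,"grip":0.0},
    {"tx":0.0,"ty":0.7,"tz":0.0,"turn":0.0,"grip":0.0},
    {"tx":0.0,"ty":0.7,"tz":0.0,"turn":0.0,"grip":0.0},
    {"tx":0.0,"ty":0.7,"tz":0.0,"turn":0.0,"grip":0.0},
    {"tx":0.0,"ty":0.7,"tz":0.0,"turn":0.0,"grip":0.0},
    {"tx":0.0,"ty":0.7,"tz":0.0,"turn":0.0,"grip":0.0}
  ]
}}

```text
time: 10.32
position: [0.4628, 0.0183, 0.3004]
tool_rot: [-0.087, -3.14, 0.0]
ft_force: [0.3, 0.3, -2.3]
grip_width: 0.295
grip_force: 44.8
```

Call:
{"op": "send_rows", "data": {
  "steps": [
    {"tx":0.0,"ty":0.7,"tz":0.0,"turn":0.0,"grip":0.0},
    {"tx":0.0,"ty":0.7,"tz":0.0,"turn":0.0,"grip":0.0},
    {"tx":0.0,"ty":0.7,"tz":0.0,"turn":0.0,"grip":0.0},
    {"tx":0.0,"ty":0.7,"tz":0.0,"turn":0.0,"grip":0.0},
    {"tx":0.0,"ty":0.7,"tz":0.0,"turn":0.0,"grip":0.0},
    {"tx":0.0,"ty":0.7,"tz":0.0,"turn":0.0,"grip":0.0},
    {"tx":0.0,"ty":0.7,"tz":0.0,"turn":0.0,"grip":0.0},
    {"tx":0.0,"ty":0.7,"tz":0.0,"turn":0.0,"grip":0.0},
    {"tx":0.0,"ty":0.7,"tz":0.0,"turn":0.0,"grip":0.0},
    {"tx":0.0,"ty":0.7,"tz":0.0,"turn":0.0,"grip":0.0},
    {"tx":0.0,"ty":0.7,"tz":0.0,"turn":0.0,"grip":0.0},
    {"tx":0.0,"ty":0.0,"tz":0.0,"turn":0.0,"grip":0.0}
  ]
}}

```text
time: 11.82
position: [0.486, 0.4826, 0.2978]
tool_rot: [-0.078, -3.137, 0.001]
ft_force: [0.1, -0.1, -2.5]
grip_width: 0.297
grip_force: 44.8
```

```bash
python3 - <<'E'
from h import *
from bench import ctrl
import cv2
go([.46,.47,.11],[.42,.47,.020])
d=ctrl.get_image("top")["pixels"][:,:,::-1];cv2.imwrite("pics/t3.png",d)
E
```

```text
t 11.82 pos [0.486  0.4826 0.2978] y [ 0.049  0.999 -0.001] z [-0.004 -0.001 -1.   ] F [ 0.1 -0.1 -2.5] g 0.297 44.8
[0.46 0.47 0.11] units [ 0.41 -0.23  3.13]
[0.42 0.47 0.02] units [ 0.66 -0.03  1.5 ]
```

View pics/t3.png

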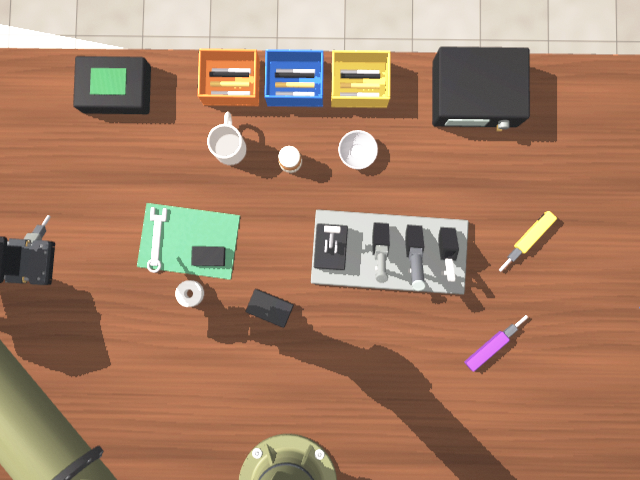

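The driver is gripped at the left at about (40,230), nose away from the robot, over open bench. Everything else is unchanged, so I'm lowering it.

Call:
{"op": "send_rows", "data": {
  "steps": [
    {"tx":0.0,"ty":0.0,"tz":0.62,"turn":0.0,"grip":0.0},
    {"tx":0.0,"ty":0.0,"tz":0.62,"turn":0.0,"grip":0.0},
    {"tx":0.0,"ty":0.0,"tz":0.62,"turn":0.0,"grip":0.0},
    {"tx":0.0,"ty":0.0,"tz":0.62,"turn":0.0,"grip":0.0},
    {"tx":0.0,"ty":0.0,"tz":0.5,"turn":0.0,"grip":0.0},
    {"tx":0.0,"ty":0.0,"tz":0.15,"turn":0.0,"grip":0.0},
    {"tx":0.0,"ty":0.0,"tz":0.0,"turn":0.0,"grip":0.0}
  ]
}}

```text
time: 12.75
position: [0.4888, 0.4775, 0.1131]
tool_rot: [-0.088, -3.14, 0.001]
ft_force: [0.4, -0.5, -1.1]
grip_width: 0.293
grip_force: 44.8
```

Call:
{"op": "send_rows", "data": {
  "steps": [
    {"tx":0.0,"ty":0.0,"tz":0.2,"turn":0.0,"grip":0.0},
    {"tx":0.1,"ty":0.0,"tz":0.15,"turn":0.0,"grip":0.0},
    {"tx":0.1,"ty":0.0,"tz":0.15,"turn":0.0,"grip":0.0}
  ]
}}

```text
time: 13.12
position: [0.4762, 0.4793, 0.0841]
tool_rot: [0.087, 3.14, 0.002]
ft_force: [-3.9, -0.6, 5.5]
grip_width: 0.291
grip_force: 45.0
```

Call:
{"op": "send_rows", "data": {
  "steps": [
    {"tx":0.1,"ty":0.0,"tz":0.15,"turn":0.0,"grip":0.0},
    {"tx":0.08,"ty":0.0,"tz":0.15,"turn":0.0,"grip":0.0},
    {"tx":0.07,"ty":0.0,"tz":0.15,"turn":0.0,"grip":0.0},
    {"tx":0.06,"ty":0.0,"tz":0.15,"turn":0.0,"grip":0.0},
    {"tx":0.04,"ty":0.0,"tz":0.15,"turn":0.0,"grip":0.0},
    {"tx":0.03,"ty":0.0,"tz":0.12,"turn":0.0,"grip":0.0},
    {"tx":0.0,"ty":0.0,"tz":0.0,"turn":0.0,"grip":0.0}
  ]
}}

```text
time: 14.0
position: [0.4536, 0.48, 0.0298]
tool_rot: [-0.087, -3.14, 0.001]
ft_force: [-1.3, 0.3, 0.6]
grip_width: 0.296
grip_force: 45.0
```

Call:
{"op": "send_rows", "data": {
  "steps": [
    {"tx":0.02,"ty":0.0,"tz":0.08,"turn":0.0,"grip":0.0},
    {"tx":0.01,"ty":0.0,"tz":0.07,"turn":0.0,"grip":0.0},
    {"tx":0.0,"ty":0.0,"tz":0.0,"turn":0.0,"grip":0.0}
  ],
  "newtons": 60
}}

```text
time: 14.38
position: [0.4525, 0.4804, 0.0225]
tool_rot: [0.088, 3.139, 0.001]
ft_force: [-1.4, -0.3, 4.8]
grip_width: 0.289
grip_force: 60.0
```

Call:
{"op": "send_rows", "data": {
  "steps": [
    {"tx":0.0,"ty":0.0,"tz":0.05,"turn":0.0,"grip":0.0},
    {"tx":0.0,"ty":0.0,"tz":0.0,"turn":0.0,"grip":0.0}
  ]
}}

```text
time: 14.62
position: [0.4517, 0.4806, 0.0198]
tool_rot: [-0.088, -3.14, -0.001]
ft_force: [-4.1, -0.5, 8.7]
grip_width: 0.292
grip_force: 60.0
```

Call:
{"op": "send_rows", "data": {
  "steps": [
    {"tx":0.0,"ty":0.0,"tz":-0.4,"turn":0.0,"grip":0.0},
    {"tx":0.0,"ty":0.0,"tz":-0.7,"turn":0.0,"grip":0.0},
    {"tx":0.0,"ty":0.0,"tz":-0.7,"turn":0.0,"grip":0.0},
    {"tx":0.0,"ty":0.0,"tz":-0.7,"turn":0.0,"grip":0.0},
    {"tx":0.0,"ty":0.0,"tz":-0.7,"turn":0.0,"grip":0.0},
    {"tx":0.0,"ty":0.0,"tz":-0.4,"turn":0.0,"grip":0.0},
    {"tx":-0.3,"ty":-0.7,"tz":0.0,"turn":0.0,"grip":0.0},
    {"tx":-0.3,"ty":-0.7,"tz":0.0,"turn":0.0,"grip":0.0},
    {"tx":-0.3,"ty":-0.7,"tz":0.0,"turn":0.0,"grip":0.0},
    {"tx":-0.3,"ty":-0.7,"tz":0.0,"turn":0.0,"grip":0.0},
    {"tx":-0.3,"ty":-0.7,"tz":0.0,"turn":0.0,"grip":0.0},
    {"tx":0.0,"ty":0.0,"tz":0.0,"turn":0.0,"grip":0.0}
  ]
}}

```text
time: 16.12
position: [0.5322, 0.2588, 0.234]
tool_rot: [0.103, 3.14, -0.005]
ft_force: [-0.9, -0.0, -2.1]
grip_width: 0.294
grip_force: 60.0
```

```bash
python3 - <<'E'
from h import *
from bench import ctrl
import cv2
go([.54,.24,.23])
d=ctrl.get_image("scene")["pixels"][180:420,220:540,::-1]
cv2.imwrite("pics/s4.png",cv2.resize(d,(800,600),interpolation=cv2.INTER_CUBIC))
d=ctrl.get_image("top")["pixels"][190:310,110:270,::-1]
cv2.imwrite("pics/t4.png",cv2.resize(d,(800,600),interpolation=cv2.INTER_CUBIC))
E
```

```text
t 16.12 pos [0.5322 0.2588 0.234 ] y [ 0.065  0.998 -0.003] z [-0.    -0.003 -1.   ] F [-0.9 -0.  -2.1] g 0.294 60.0
[0.54 0.24 0.23] units [-0.15 -0.3   0.07]
```

View pics/s4.png

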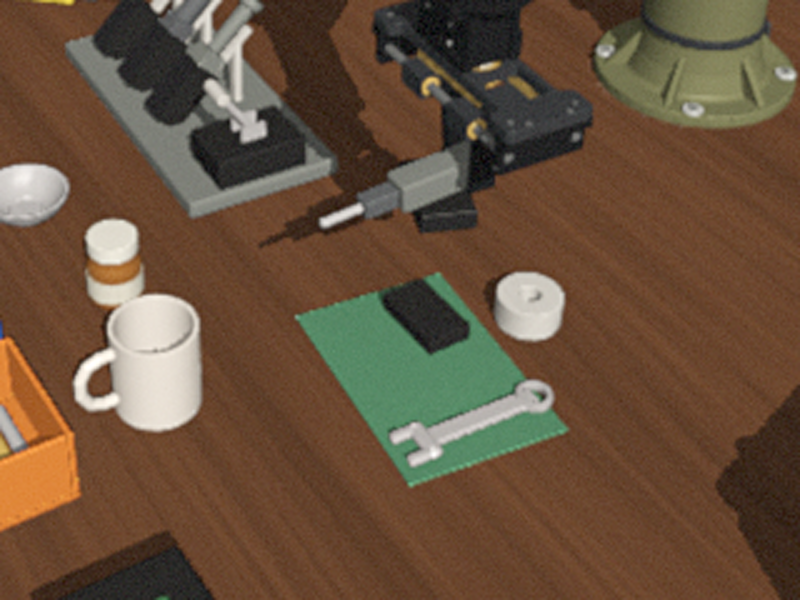

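View pics/t4.png

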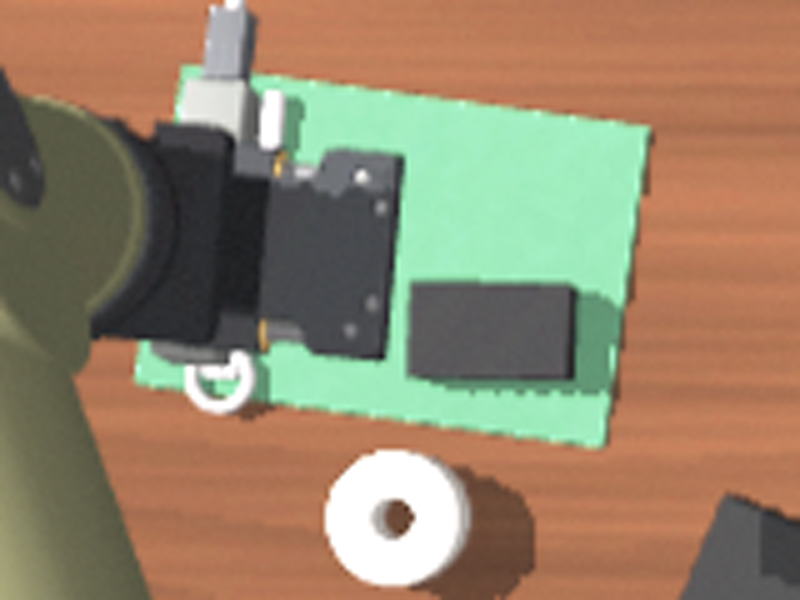

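The driver is near level over the mat, with the mat objects unmoved. In the scene crop the bit tip is at (322,223) and the body-nose edge is about (395,190). I'll compute the tilt from these.

```bash
python3 - <<'E'
from h import *
p=np.array([.5322,.2588,.234-.0035]);n=np.array([.065,.998,0]);f=np.array([.998,-.065,0])
for nm,u in(("tip",(322,223)),("nose end axis",(364,207)),("body/nose axis",(393,191))):
    o,d=ray("scene",(220+u[0]/2.5,180+u[1]/2.5));t=((p-o)@n)/(d@n);P=o+t*d
    print(nm,P.round(4),"fwd",((P-p)@f).round(4),"dz",(P-p)[2].round(4),"deg",np.degrees(np.arctan2(P[2]-p[2],(P-p)@f)).round(1))
E
```

```text
tip [0.6622 0.2503 0.2188] fwd 0.1303 dz -0.0117 deg -5.1
nose end axis [0.6258 0.2527 0.2212] fwd 0.0938 dz -0.0093 deg -5.7
body/nose axis [0.6004 0.2544 0.2277] fwd 0.0684 dz -0.0028 deg -2.3
```

The tilt is about 4° nose-down and the lengths match the driver (130 and 68 mm from the grip). Its middle is at about (0.542, 0.258, 0.229), and the mat centre is (0.545, 0.238). I'll settle and hand in.

Call:
{"op": "send_rows", "data": {
  "steps": [
    {"tx":0.0,"ty":-0.2,"tz":0.0,"turn":0.0,"grip":0.0},
    {"tx":0.0,"ty":0.0,"tz":0.0,"turn":0.0,"grip":0.0},
    {"tx":0.0,"ty":0.0,"tz":0.0,"turn":0.0,"grip":0.0},
    {"tx":0.0,"ty":0.0,"tz":0.0,"turn":0.0,"grip":0.0},
    {"tx":0.0,"ty":0.0,"tz":0.0,"turn":0.0,"grip":0.0},
    {"tx":0.0,"ty":0.0,"tz":0.0,"turn":0.0,"grip":0.0}
  ]
}}

```text
time: 16.98
position: [0.5294, 0.2538, 0.2348]
tool_rot: [0.087, 3.14, 0.0]
ft_force: [0.4, -0.7, -2.2]
grip_width: 0.29
grip_force: 60.0
```

```bash
python3 -c "
from h import *
go()
from bench import ctrl
print(ctrl.close_job())"
```

```text
t 16.98 pos [0.5294 0.2538 0.2348] y [0.055 0.998 0.   ] z [ 0.  0. -1.] F [ 0.4 -0.7 -2.2] g 0.29 60.0
the job is handed in; nothing more can be done
None
```

The job is handed in at about 17 s, with no verdict returned: the dock is switched off, and the screwdriver is held about 4° off level, about 23 cm above the bench, over the mat, with nothing else seen to move.

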